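# Check two specimen-case spring catches and flag the stiff one

### The job

One of the two spring catches has gone stiff. Try the left one first, then the right, by pressing its tab down slowly with closed fingers: a good catch clicks shut well below 12 N and is left shut, while one that has not given way at 12 N is the stiff one, so back off there and let it spring up again, never pressing either catch with more than 18 N. Then lay the round magnet flat on the steel disc in front of the stiff catch to flag it for repair, and leave the stones and the bottle alone.

Things in the scene. Friction and masses are not known exactly. Their poses are not given: they have to be found in the camera images.
- catch_left: the left of two look-alike spring catches (seen from the robot), fixed. Grey base plate 190 (x) x 64 (y) x 8 mm; origin at the centre of its underside, x from the flag disc to the lever's pivot (away from the robot, within 0.35 rad), z up. Pivot axis along y at x = 65 mm, z = 45 mm; 75 mm from it the steel lever ends in a flat tab. Keeper at x = 20 to 32 mm, 36 mm high.
- catch_left_lever (a joint): angle of the left catch's lever, rad: 0 = raised (start), 0.20 = level, shut. A good catch resists with up to 5 to 9 N, most at about 6 mm of tab travel, then less; about 13 mm down it snaps shut by itself (the click) and stays; let go earlier, it springs back up.
- catch_left_tab (a point): centre of the upper face of the left catch's pressing tab (28 x 30 x 6 mm, moves with the lever): about 63 mm above the table when raised, 48 mm when shut, then at x = -10 mm of the catch. Press it down from above. Which catch is stiff changes from run to run; the stiff one gives only 1 to 3 mm at 12 N and would need over 20 N.
- catch_left_disc (a point): centre of the upper face of the steel flag disc (44 mm across, 9 mm above the table) inlaid on the left catch's base plate, 62 mm from the plate's centre toward the robot.
- catch_right: the right of two look-alike spring catches (seen from the robot), fixed. Grey base plate 190 (x) x 64 (y) x 8 mm; origin at the centre of its underside, x from the flag disc to the lever's pivot (away from the robot, within 0.35 rad), z up. Pivot axis along y at x = 65 mm, z = 45 mm; 75 mm from it the steel lever ends in a flat tab. Keeper at x = 20 to 32 mm, 36 mm high.
- catch_right_lever (a joint): angle of the right catch's lever, rad: 0 = raised (start), 0.20 = level, shut. A good catch resists with up to 5 to 9 N, most at about 6 mm of tab travel, then less; about 13 mm down it snaps shut by itself (the click) and stays; let go earlier, it springs back up.
- catch_right_tab (a point): centre of the upper face of the right catch's pressing tab (28 x 30 x 6 mm, moves with the lever): about 63 mm above the table when raised, 48 mm when shut, then at x = -10 mm of the catch. Press it down from above. Which catch is stiff changes from run to run; the stiff one gives only 1 to 3 mm at 12 N and would need over 20 N.
- catch_right_disc (a point): centre of the upper face of the steel flag disc (44 mm across, 9 mm above the table) inlaid on the right catch's base plate, 62 mm from the plate's centre toward the robot.
- magnet_mid (a point): the magnet: a round disc 38 mm across and 12 mm thick with a white cup and a black face, lying flat on the table to the right of the catches. This point is its centre, half-way up (6 mm above what it lies on); z is its axis. It does not pull on anything noticeably.
- marble_grey: a light grey lump of marble, 45x58x42 mm, standing between the near ends of the two catches; leave alone. Origin under its centre.
- gabbro_dark: a dark stone, 52x74x47 mm, beyond the right catch; leave alone. Origin under its centre.
- bottle_acid: a small white dropper bottle, 25 mm across, 66 mm tall, beyond the gap between the catches; leave standing. Origin under its centre.
Things that resemble listed ones, but are neither listed nor needed, are in the scene too. There is more than one size of the part that bears magnet_mid; the job needs the smaller.

How it is judged:
On the way, in this order (a step that is already met when the one before it is completed fails the run):
1. the left catch is tried: it is clicked shut, or its tab is pressed with at least 10 N ((value of joint catch_left_lever above 0.185 rad or (contact force between the fingers and catch_left above 10 N and value of joint catch_left_lever above 0.004 rad))), for 0.05 s.
2. then the right catch is tried in the same way ((value of joint catch_right_lever above 0.185 rad or (contact force between the fingers and catch_right above 10 N and value of joint catch_right_lever above 0.004 rad))), for 0.05 s.
At the end, for the whole second after the job is handed in: One catch is shut (lever above 0.185 rad), the other, stiff one is up again (below 0.02 rad), and the magnet lies flat (within 0.1 rad) and still on the stiff catch's steel disc, its centre within 15 mm of the disc's centre (((value of joint catch_left_lever above 0.185 rad and value of joint catch_right_lever below 0.02 rad and horizontal distance between magnet_mid and catch_right_disc below 0.015 m and z of magnet_mid in the frame of catch_right_disc between 0.002 and 0.01 m) or (value of joint catch_right_lever above 0.185 rad and value of joint catch_left_lever below 0.02 rad and horizontal distance between magnet_mid and catch_left_disc below 0.015 m and z of magnet_mid in the frame of catch_left_disc between 0.002 and 0.01 m)) and angle between magnet_mid's own z axis and vertical below 0.1 rad and linear speed of magnet below 0.02 m/s); the robot touches nothing.
It fails at once if the fingers press the left catch with more than 18 N (contact force between the fingers and catch_left above 18 N).
It fails at once if the fingers press the right catch with more than 18 N (contact force between the fingers and catch_right above 18 N).
It fails at once if marble_grey is moved by more than 20 mm (distance of marble_grey from where it was at the start of the episode above 0.02 m).
It fails at once if gabbro_dark is moved by more than 20 mm (distance of gabbro_dark from where it was at the start of the episode above 0.02 m).
It fails at once if bottle_acid is moved by more than 20 mm (distance of bottle_acid from where it was at the start of the episode above 0.02 m).
It also fails if it takes over 51 s, if anything falls off the work surface, if the arm or the gripper's body presses on something with over 40 N, if the wrist force passes 120 N, or if a joint passes its speed limit or range.

### The arm

A 6-joint arm with a two-finger parallel gripper is mounted at the origin on a cart in front of the work surface, level with it; the furniture and walls round the work are solid. World frame = base frame: x ahead of the robot, y to its left, z up, the work surface at z = 0. Lengths are in m, angles in rad, forces in N, time in s.
With the tool pointing down it reaches from about 0.35 to 0.775 m from the base axis. Payload 7.3 kg.
Tool frame: the origin (TCP) lies at the very end of the fingers, on their centre line; the grasp point (between the pads) lies 19 mm behind it; z points along the fingers, x is the direction in which the jaws open and shut, and the axes are right-handed (so a half turn about z gives the same grasp; the last joint's range is limited). The gripper opens to 92 mm and grips with 3 to 60 N. Pads are 19 mm wide; open, the fingers measure 130 mm over their backs; the gripper's body (75 mm by 190 mm) begins 47 mm behind the grasp point.
Start: joints at [-1.304, 0.342, 1.524, -0, 1.275, -0.146], TCP at [0.211, -0.481, 0.227] pointing down, gripper open.
Joint ranges: [-2.53, 2.53], [-0.77, 2.02], [0.04, 2.7], [-1, 4.14], [0.28, 2.66], [-3.11, 3.11]. Speed limits (rad/s): [2.57, 2.57, 3.14, 3.14, 3.14, 3.14].

### API

Orientations are given as [roll, pitch, yaw] about the fixed x, y, z axes, in that order (R = Rz(yaw) Ry(pitch) Rx(roll)).
In Python, from cell import robot, read_camera, nets gives the robot as it stands. The module is installed in compiled form; this text tells all that it offers.
- The arm moves only by the tool carry_out, never from a script. Its arguments are lists of equal length, an entry for each row: "translation": the shift along the tool's x, y, z in m, a list of three; "turn": the turn, a rotation vector about the tool's x, y, z in rad, a list of three; "gripper": the gripper's target within -1 to 1 (shut at 1, half-way at 0, fully open at -1). A call has 1 to 10 rows; each row shifts and turns the commanded pose from where the row before left it, along the tool's axes as they then stand; what a row does not reach is not made up. A row lasts 1/10 s, in which the tool goes at most 50 mm and 8.59 degrees, less where a joint would pass 70% of its speed; a pose out of reach is approached as far as the arm can. A call with a gripper value outside its range is refused whole. The fingers move at their own pace and stop on an object; "squeeze" is the grip in N (left out, the last holds). Time passes only in rows, so rows that do not move let the fingers close. It gives the time, the measured TCP pose, the force and the opening at its end, in the units of the state.
- robot.observe(): the state, without advancing time (a new reading comes with each control period).
- read_camera(name): name is "scene" or "top" or "wrist"; returns a dict with "img" (400x640x3 uint8, red, green, blue), "fx", "fy", "cx", "cy" (pixels), "world_from_camera" (4x4, takes a point from camera to world coordinates). Camera axes: x right, y down, z forward; pixel columns grow to the right and rows downward; lengths in m; the calibration is good to about 2 mm. A picture is of the moment at which its call begins. There is no depth.
- robot.hand_in(): hands the job in, once; it reports no verdict.
Trained networks look in a picture, given as the dict that the camera call returned (one of the last four; its "shot" number tells which), for a name from the list of things; names that differ only in an ending like _2 or _b are one class to them, and where a whole thing is asked for, a point or a joint stands for the part that bears it (a point fixed in the world has none). Each returns a list of dicts, best first, with "score" (0 to 1); they miss things now and then, are a little off and sometimes report something else, mostly with a low value. They report only what shows in the picture. A call takes as long as a camera call. They do not tell look-alikes from the thing itself.
- nets.regions_of(picture, name): "region" (400x640 bool, what is visible of it) and "pixel" ([column, row] in pixels, amid what is visible of it).
- nets.tip_of(picture, name): "pixel" ([column, row] in pixels: a listed point, or the origin of a listed thing).
The state is a dict: "time": time; "qpos": joint angles; "qvel": joint speeds; "joint_efforts": joint torques, N m; "tool_pos": TCP position; "tool_rot": TCP orientation; "contact_force": force on the tool from outside, world axes, zero at the start; "torque": the same for the moment, N m; "opening": finger opening in m.
Only numpy, scipy, OpenCV 4.12 (cv2) and the standard library are available. Lean on these libraries where they do the work, as an engineer would, in place of code of your own. Each camera call takes 0.05 s, during which the arm holds its last target. There are 200 camera calls.

## Working session

There is one attempt and no reset: what is moved stays moved. The work goes in short steps, Python scripts to look and compute and a tool call to move; the robot and the scene stay as the last step left them, time stands still between calls to the robot, and variables do not carry over. Pictures are saved under pics/ and viewed, about 8 in all and at most 12, crops included, and the job is handed in when it is done.

Besides the shell and the picture viewer there is one more tool, called after "Request:" as a command line: name --argument value ..., lists and objects as JSON in quotes. carry_out: Moves the arm, as the interface text tells. Its arguments: {"type":"object","properties":{"translation":{"type":"array","items":{"type":"array","items":{"type":"number"}}},"turn":{"type":"array","items":{"type":"array","items":{"type":"number"}}},"gripper":{"type":"array","items":{"type":"number"}},"squeeze":{"type":"number"}},"required":["translation","turn","gripper"]}

```bash
mkdir -p pics
cat > h.py <<'E'
import numpy as np, cv2
from cell import robot, read_camera, nets
def ray(p,px,z):
    T=np.array(p["world_from_camera"]);d=T[:3,:3]@np.array([(px[0]-p["cx"])/p["fx"],(px[1]-p["cy"])/p["fy"],1])
    o=T[:3,3];return o+d*(z-o[2])/d[2]
def save(p,n,crop=None):
    im=p["img"][:,:,::-1]
    if crop: a,b,c,d=crop; im=cv2.resize(im[b:d,a:c],None,fx=2,fy=2)
    cv2.imwrite("pics/"+n+".png",im)
Z=dict(catch_left_tab=.063,catch_right_tab=.063,catch_left_disc=.009,catch_right_disc=.009,magnet_mid=.006,catch_left=0,catch_right=0,marble_grey=0,gabbro_dark=0,bottle_acid=0)
def find(p,names=Z):
    for n in names:
        print(n,[(round(r["score"],2),np.round(r["pixel"]).tolist(),np.round(ray(p,r["pixel"],Z[n])[:2],4).tolist()) for r in nets.tip_of(p,n)[:4]])
def st():
    s=robot.observe();print({k:np.round(s[k],4).tolist() for k in("time","tool_pos","tool_rot","contact_force","opening")})
E
python3 - <<'E'
from h import *
st()
for c in("top","scene"):
    p=read_camera(c);save(p,c);print(c,np.round(p["world_from_camera"],3)[:3,3]);find(p)
E
```

```text
{'time': 0.0, 'tool_pos': [0.2105, -0.4805, 0.226], 'tool_rot': [-3.1413, 0.0015, -1.158], 'contact_force': [0.1081, -0.2308, 0.7879], 'opening': 0.0918}
top [0.531 0.047 1.169]
catch_left_tab [(0.65, [235.0, 192.0], [0.579, 0.2512])]
catch_right_tab [(0.68, [337.0, 205.0], [0.5462, -0.0072])]
catch_left_disc [(0.85, [233.0, 215.0], [0.5215, 0.2644])]
catch_right_disc [(0.66, [333.0, 232.0], [0.475, 0.0005])]
magnet_mid [(0.66, [411.0, 142.0], [0.7158, -0.209]), (0.55, [394.0, 173.0], [0.6323, -0.163])]
catch_left [(0.66, [240.0, 193.0], [0.5781, 0.249]), (0.31, [335.0, 204.0], [0.551, -0.0059])]
catch_right [(0.96, [333.0, 206.0], [0.5462, 0.0013])]
marble_grey [(0.81, [305.0, 274.0], [0.3646, 0.0744])]
gabbro_dark [(0.59, [344.0, 120.0], [0.7763, -0.0303])]
bottle_acid [(0.55, [303.0, 126.0], [0.7614, 0.0815])]
scene [0.146 0.735 0.421]
catch_left_tab [(0.61, [254.0, 235.0], [0.5747, 0.2528])]
catch_right_tab [(0.69, [335.0, 196.0], [0.5302, 0.0063]), (0.18, [265.0, 194.0], [0.6798, 0.0851])]
catch_left_disc [(0.76, [276.0, 268.0], [0.5212, 0.2578])]
catch_right_disc [(0.56, [351.0, 219.0], [0.4897, -0.0025])]
magnet_mid [(0.46, [334.0, 185.0], [0.6337, -0.1806]), (0.45, [316.0, 181.0], [0.6944, -0.1801])]
catch_left [(0.84, [253.0, 263.0], [0.5793, 0.2564]), (0.17, [256.0, 234.0], [0.6472, 0.1651])]
catch_right [(0.59, [328.0, 218.0], [0.5482, 0.0059])]
marble_grey [(0.85, [390.0, 250.0], [0.364, 0.07])]
gabbro_dark [(0.61, [264.0, 192.0], [0.785, -0.0382])]
bottle_acid [(0.74, [239.0, 211.0], [0.7609, 0.0922]), (0.7, [264.0, 194.0], [0.7756, -0.0263])]
```

Run:
```python
import cv2
i=cv2.imread("pics/top.png")[90:310,190:450];cv2.imwrite("pics/topc.png",cv2.resize(i,None,fx=2.7,fy=2.7,interpolation=cv2.INTER_CUBIC))
```

```text
(no output)
```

View pics/topc.png

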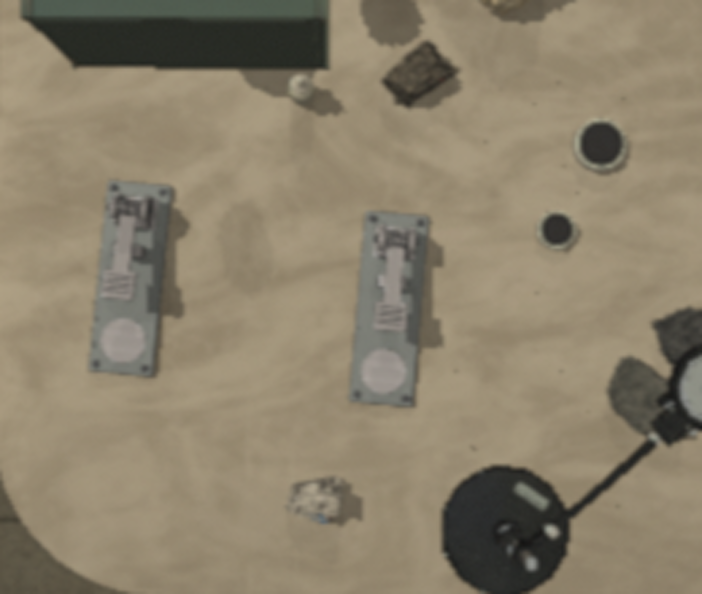

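The top picture shows the two catches, with the left disc near crop (123,340) and the right disc near (383,372). The small magnet is near (557,230) and the larger look-alike near (601,144). There is also a lamp with its base near (505,530) and a cabinet at the back left. I'll check the side view for the lamp's height.

Run:
```python
from h import *
p=read_camera("top")
c=lambda u,v:(u/2.7+190,v/2.7+90)
for n,z,q in [("Ldisc",.009,(123,340)),("Lfar",.008,(141,187)),("Lnear",.008,(123,373)),("Ltab",.06,(117,286)),("Rdisc",.009,(383,372)),("Rfar",.008,(397,217)),("Rnear",.008,(382,403)),("Rtab",.06,(390,317)),("mag",.012,(557,230)),("lampbase",.02,(505,530)),("lampR",.02,(568,530)),("cabinet",.0,(160,68)),("head",.3,(690,390))]:
    print(n,np.round(ray(p,c(*q),z),4)[:2])
```

```text
Ldisc [0.518  0.2587]
Lfar [0.6687 0.2424]
Lnear [0.4856 0.2586]
Ltab [0.5692 0.2554]
Rdisc [0.487  0.0036]
Rfar [ 0.6398 -0.0102]
Rnear [0.4566 0.0045]
Rtab [ 0.5406 -0.0011]
mag [ 0.6271 -0.1678]
lampbase [ 0.3346 -0.1146]
lampR [ 0.3346 -0.1758]
cabinet [0.7887 0.2258]
head [ 0.485  -0.2122]
```

View pics/scene.png

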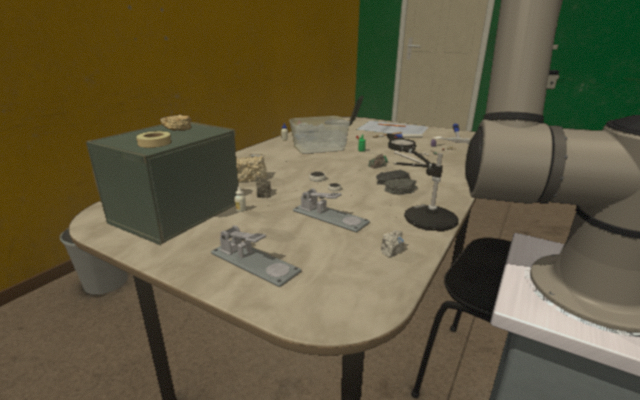

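Run:
```python
from h import *
t=read_camera("top");s=read_camera("scene")
for z in(.05,.1,.15,.2,.25,.3): print(z,np.round(ray(t,(690/2.7+190,390/2.7+90),z)[:2],3),np.round(ray(s,(402,145),z)[:2],3),np.round(ray(s,(435,155),z)[:2],3))
```

```text
0.05 [ 0.472 -0.287] [ 0.559 -0.547] [ 0.426 -0.491]
0.1 [ 0.474 -0.272] [ 0.503 -0.375] [ 0.388 -0.326]
0.15 [ 0.477 -0.257] [ 0.448 -0.202] [ 0.351 -0.161]
0.2 [ 0.48  -0.242] [ 0.392 -0.029] [0.313 0.004]
0.25 [ 0.482 -0.227] [0.337 0.143] [0.275 0.17 ]
0.3 [ 0.485 -0.212] [0.281 0.316] [0.238 0.335]
```

Request:
carry_out --translation '[[0,0,-0.05],[0,0,-0.05],[0,0,-0.03]]' --turn '[[0,0,0],[0,0,0],[0,0,0]]' --gripper '[1,1,1]' --squeeze 15

```text
time: 1.55
tool_pos: [0.2108, -0.4814, 0.3607]
tool_rot: [3.141, -0.005, -1.158]
contact_force: [-0.0, -0.2, -0.4]
opening: 0.0723
```

Request:
carry_out --translation '[[-0.0265,-0.0312,0],[-0.0265,-0.0312,0],[-0.0265,-0.0312,0],[-0.0265,-0.0312,0],[-0.0265,-0.0312,0],[-0.0265,-0.0312,0],[-0.0265,-0.0312,0],[-0.0265,-0.0312,0],[-0.0265,-0.0312,0],[-0.0265,-0.0312,0]]' --turn '[[0,0,0],[0,0,0],[0,0,0],[0,0,0],[0,0,0],[0,0,0],[0,0,0],[0,0,0],[0,0,0],[0,0,0]]' --gripper '[1,1,1,1,1,1,1,1,1,1]'

```text
time: 2.55
tool_pos: [0.3905, -0.1114, 0.357]
tool_rot: [-3.141, -0.001, -1.158]
contact_force: [1.5, -1.9, 0.3]
opening: 0.0006
```

Request:
carry_out --translation '[[-0.0265,-0.0312,0.01],[-0.0265,-0.0312,0.015],[-0.0265,-0.0312,0.015],[-0.0265,-0.0312,0.015],[-0.0265,-0.0312,0.015],[-0.0265,-0.0312,0.015],[-0.0265,-0.0312,0.015],[-0.0265,-0.0312,0.015],[-0.0265,-0.0312,0.015],[-0.0265,-0.0312,0.015]]' --turn '[[0,0,0],[0,0,0],[0,0,0],[0,0,0],[0,0,0],[0,0,0],[0,0,0],[0,0,0],[0,0,0],[0,0,0]]' --gripper '[1,1,1,1,1,1,1,1,1,1]'

```text
time: 3.55
tool_pos: [0.5701, 0.2565, 0.211]
tool_rot: [3.142, -0.0, -1.158]
contact_force: [0.6, -0.8, 1.5]
opening: 0.0007
```

Request:
carry_out --translation '[[0,0,0],[0,0,0],[0,0,0],[0,0,0],[0,0,0],[0,0,0]]' --turn '[[0,0,0.1],[0,0,0.1],[0,0,0.1],[0,0,0.1],[0,0,0.1],[0,0,0]]' --gripper '[1,1,1,1,1,1]'

```text
time: 4.15
tool_pos: [0.5696, 0.2549, 0.2115]
tool_rot: [3.141, -0.0, -1.659]
contact_force: [-0.5, -0.1, -0.1]
opening: 0.0004
```

Run:
```python
from h import *
st();p=read_camera("wrist");save(p,"w1");find(p,["catch_left_tab","catch_left_disc","catch_left"])
```

```text
{'time': 4.15, 'tool_pos': [0.5696, 0.2549, 0.2115], 'tool_rot': [3.1414, -0.0002, -1.6589], 'contact_force': [-0.4602, -0.1293, -0.0638], 'opening': 0.0004}
catch_left_tab [(0.66, [313.0, 190.0], [0.5704, 0.256]), (0.19, [519.0, 225.0], [0.5122, 0.0411])]
catch_left_disc [(0.81, [314.0, 220.0], [0.518, 0.2588])]
catch_left [(0.78, [316.0, 169.0], [0.5808, 0.2516])]
```

View pics/w1.png

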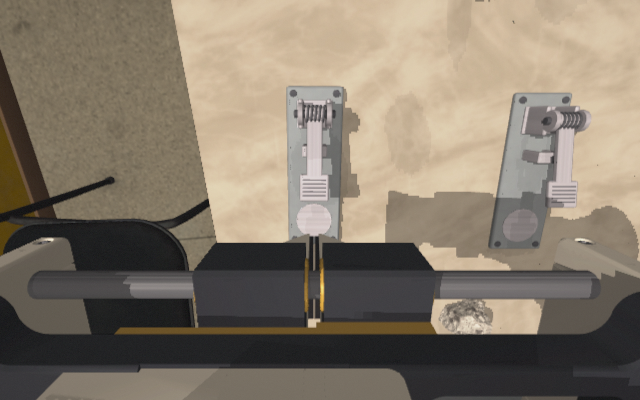

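The wrist view puts the left tab at (314,187) and its disc at (314,220). That agrees with the top camera to about 1 mm, and the tool is already above the tab.

Request:
carry_out --translation '[[0,0,0.03],[0,0,0.04],[0,0,0.035],[0,0,0.02],[0,0,0.012],[0,0,0],[0,0,0]]' --turn '[[0,0,0],[0,0,0],[0,0,0],[0,0,0],[0,0,0],[0,0,0],[0,0,0]]' --gripper '[1,1,1,1,1,1,1]'

```text
time: 5.05
tool_pos: [0.5703, 0.2551, 0.0757]
tool_rot: [-3.14, 0.001, -1.658]
contact_force: [0.1, -0.3, 0.3]
opening: 0.0003
```

Request:
carry_out --translation '[[0,0,0.002],[0,0,0.002],[0,0,0.002],[0,0,0.001],[0,0,0.001],[0,0,0]]' --turn '[[0,0,0],[0,0,0],[0,0,0],[0,0,0],[0,0,0],[0,0,0]]' --gripper '[1,1,1,1,1,1]'

```text
time: 5.65
tool_pos: [0.5695, 0.2549, 0.0666]
tool_rot: [3.141, -0.0, -1.658]
contact_force: [-1.2, -0.1, -0.5]
opening: 0.0004
```

Request:
carry_out --translation '[[0,0,0.0005],[0,0,0.0005],[0,0,0.0005],[0,0,0.0005],[0,0,0]]' --turn '[[0,0,0],[0,0,0],[0,0,0],[0,0,0],[0,0,0]]' --gripper '[1,1,1,1,1]'

```text
time: 6.15
tool_pos: [0.5696, 0.2549, 0.0648]
tool_rot: [-3.142, -0.0, -1.658]
contact_force: [-0.5, -0.3, 2.5]
opening: 0.0004
```

Request:
carry_out --translation '[[0,0,0.0005],[0,0,0.0005],[0,0,0]]' --turn '[[0,0,0],[0,0,0],[0,0,0]]' --gripper '[1,1,1]'

```text
time: 6.45
tool_pos: [0.5695, 0.2549, 0.0637]
tool_rot: [3.141, -0.0, -1.658]
contact_force: [-1.1, 0.1, 3.0]
opening: 0.0005
```

Request:
carry_out --translation '[[0,0,0.0005],[0,0,0.0005],[0,0,0]]' --turn '[[0,0,0],[0,0,0],[0,0,0]]' --gripper '[1,1,1]'

```text
time: 6.75
tool_pos: [0.5695, 0.2549, 0.0627]
tool_rot: [3.142, -0.0, -1.658]
contact_force: [-2.1, 0.6, 3.7]
opening: -0.0
```

Request:
carry_out --translation '[[0,0,0.0005],[0,0,0.0005],[0,0,0]]' --turn '[[0,0,0],[0,0,0],[0,0,0]]' --gripper '[1,1,1]'

```text
time: 7.05
tool_pos: [0.5695, 0.255, 0.0617]
tool_rot: [3.141, -0.0, -1.658]
contact_force: [-2.7, 1.1, 4.7]
opening: 0.0006
```

4 mm of travel at under 5 N means this is the good catch, so I'll press on to the click.

Request:
carry_out --translation '[[0,0,0.001],[0,0,0.001],[0,0,0.001],[0,0,0.001],[0,0,0.001]]' --turn '[[0,0,0],[0,0,0],[0,0,0],[0,0,0],[0,0,0]]' --gripper '[1,1,1,1,1]'

```text
time: 7.55
tool_pos: [0.5692, 0.255, 0.057]
tool_rot: [3.141, -0.0, -1.658]
contact_force: [-3.3, 0.4, 7.4]
opening: 0.0004
```

Request:
carry_out --translation '[[0,0,0.001],[0,0,0.001],[0,0,0.001],[0,0,0.001],[0,0,0.001],[0,0,0]]' --turn '[[0,0,0],[0,0,0],[0,0,0],[0,0,0],[0,0,0],[0,0,0]]' --gripper '[1,1,1,1,1,1]'

```text
time: 8.15
tool_pos: [0.5697, 0.2547, 0.0511]
tool_rot: [-3.142, -0.0, -1.658]
contact_force: [0.4, -0.0, 0.3]
opening: 0.0006
```

The force dropped to zero at 0.051, so the left catch has clicked shut. Next is the right one.

Request:
carry_out --translation '[[0,0,-0.015],[0,0,-0.04],[0.01,0,-0.04],[0.0395,0.0015,0],[0.04,0.0015,0],[0.04,0.0015,0],[0.04,0.0015,0],[0.04,0.0016,0],[0.04,0,0],[0.008,0,0]]' --turn '[[0,0,0],[0,0,0],[0,0,0],[0,0,0],[0,0,0],[0,0,0],[0,0,0],[0,0,0],[0,0,0],[0,0,0]]' --gripper '[1,1,1,1,1,1,1,1,1,1]'

```text
time: 9.15
tool_pos: [0.5395, -0.0048, 0.1466]
tool_rot: [-3.141, -0.001, -1.662]
contact_force: [-0.1, 0.5, -0.8]
opening: 0.0007
```

Run:
```python
from h import *
p=read_camera("wrist");save(p,"w2");find(p,["catch_right_tab","catch_right_disc","catch_left_tab","magnet_mid"]);st()
```

```text
catch_right_tab [(0.67, [309.0, 206.0], [0.5424, -0.0011])]
catch_right_disc [(0.61, [309.0, 244.0], [0.4858, 0.0047])]
catch_left_tab [(0.91, [10.0, 194.0], [0.5743, 0.2389])]
magnet_mid [(0.61, [481.0, 81.0], [0.6292, -0.1658])]
{'time': 9.4, 'tool_pos': [0.5398, 0.0002, 0.1466], 'tool_rot': [3.1416, 0.0003, -1.6571], 'contact_force': [-0.6733, -0.1522, 0.4539], 'opening': 0.0005}
```

View pics/w2.png

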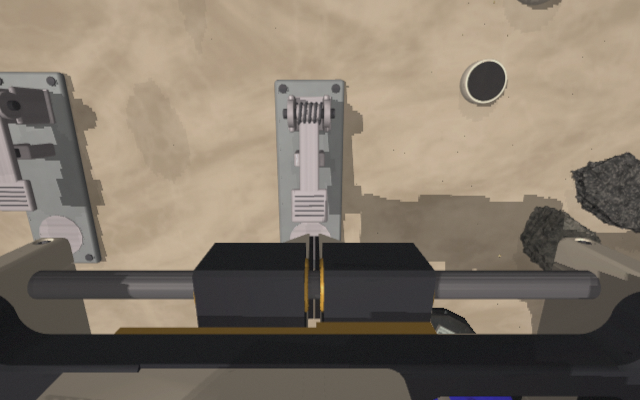

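The right tab is at (309,206), straight under the fingers, and the small magnet is at (484,82).

Request:
carry_out --translation '[[0,-0.001,0.025],[0,0,0.03],[0,0,0.015],[0,0,0.004],[0,0,0.002],[0,0,0.002],[0,0,0.001],[0,0,0]]' --turn '[[0,0,0],[0,0,0],[0,0,0],[0,0,0],[0,0,0],[0,0,0],[0,0,0],[0,0,0]]' --gripper '[1,1,1,1,1,1,1,1]'

```text
time: 10.2
tool_pos: [0.541, -0.001, 0.0683]
tool_rot: [-3.14, -0.0, -1.658]
contact_force: [0.3, 0.0, 0.6]
opening: 0.0007
```

Request:
carry_out --translation '[[0,0,0.0005],[0,0,0.0005],[0,0,0.0005],[0,0,0]]' --turn '[[0,0,0],[0,0,0],[0,0,0],[0,0,0]]' --gripper '[1,1,1,1]'

```text
time: 10.6
tool_pos: [0.5406, -0.0011, 0.0662]
tool_rot: [3.142, -0.0, -1.658]
contact_force: [0.7, 0.0, 0.2]
opening: 0.0003
```

Request:
carry_out --translation '[[0,0,0.0004],[0,0,0.0004],[0,0,0]]' --turn '[[0,0,0],[0,0,0],[0,0,0]]' --gripper '[1,1,1]'

```text
time: 10.9
tool_pos: [0.5406, -0.0011, 0.0654]
tool_rot: [-3.142, -0.0, -1.658]
contact_force: [0.5, -0.1, 1.6]
opening: 0.0004
```

Request:
carry_out --translation '[[0,0,0.0004],[0,0,0]]' --turn '[[0,0,0],[0,0,0]]' --gripper '[1,1]'

```text
time: 11.1
tool_pos: [0.5406, -0.0011, 0.0652]
tool_rot: [-3.141, -0.0, -1.658]
contact_force: [-1.5, -0.2, 2.0]
opening: 0.0004
```

Request:
carry_out --translation '[[0,0,0.0004],[0,0,0]]' --turn '[[0,0,0],[0,0,0]]' --gripper '[1,1]'

```text
time: 11.3
tool_pos: [0.5406, -0.0011, 0.0648]
tool_rot: [-3.141, -0.0, -1.658]
contact_force: [-0.7, -0.2, 3.7]
opening: 0.0007
```

Request:
carry_out --translation '[[0,0,0.0004],[0,0,0]]' --turn '[[0,0,0],[0,0,0]]' --gripper '[1,1]'

```text
time: 11.5
tool_pos: [0.5406, -0.0011, 0.0645]
tool_rot: [-3.141, -0.0, -1.658]
contact_force: [-1.1, -0.3, 5.9]
opening: 0.0007
```

Request:
carry_out --translation '[[0,0,0.0004],[0,0,0]]' --turn '[[0,0,0],[0,0,0]]' --gripper '[1,1]'

```text
time: 11.7
tool_pos: [0.5405, -0.001, 0.0642]
tool_rot: [-3.142, -0.0, -1.658]
contact_force: [-1.5, 0.5, 6.9]
opening: 0.0004
```

Request:
carry_out --translation '[[0,0,0.0004],[0,0,0]]' --turn '[[0,0,0],[0,0,0]]' --gripper '[1,1]'

```text
time: 11.9
tool_pos: [0.5405, -0.0011, 0.0639]
tool_rot: [-3.142, -0.0, -1.658]
contact_force: [-2.5, 0.3, 7.4]
opening: 0.0004
```

Request:
carry_out --translation '[[0,0,0.0004],[0,0,0]]' --turn '[[0,0,0],[0,0,0]]' --gripper '[1,1]'

```text
time: 12.1
tool_pos: [0.5405, -0.0011, 0.0636]
tool_rot: [-3.142, -0.0, -1.658]
contact_force: [-3.5, 0.5, 9.3]
opening: 0.0004
```

Request:
carry_out --translation '[[0,0,0.0004],[0,0,0]]' --turn '[[0,0,0],[0,0,0]]' --gripper '[1,1]'

```text
time: 12.3
tool_pos: [0.5404, -0.001, 0.0633]
tool_rot: [-3.142, -0.0, -1.658]
contact_force: [-3.4, 0.5, 10.7]
opening: 0.0005
```

Request:
carry_out --translation '[[0,0,0.0004],[0,0,0]]' --turn '[[0,0,0],[0,0,0]]' --gripper '[1,1]'

```text
time: 12.5
tool_pos: [0.5404, -0.0011, 0.0631]
tool_rot: [3.142, -0.0, -1.658]
contact_force: [-4.4, 0.4, 11.3]
opening: 0.0006
```

That is 12 N with only about 2.5 mm of give, so the right catch is the stiff one. I'll back off and go to the magnet.

Request:
carry_out --translation '[[0,0,0.0001],[0,0,-0.003],[0,0,-0.02],[0,0,-0.04],[0,0,-0.04],[0.04,-0.025,0],[0.04,-0.025,0],[0.04,-0.025,0],[0.038,-0.026,0],[0,0,0]]' --turn '[[0,0,0],[0,0,0],[0,0,0],[0,0,0],[0,0,0],[0,0,0],[0,0,0],[0,0,0],[0,0,0],[0,0,0]]' --gripper '[1,1,1,1,1,-0.3,-0.3,-0.3,-0.3,-0.3]'

```text
time: 13.5
tool_pos: [0.6289, -0.1726, 0.1637]
tool_rot: [-3.141, -0.002, -1.663]
contact_force: [0.6, 1.1, -0.4]
opening: 0.0361
```

Run:
```python
from h import *
p=read_camera("wrist");save(p,"w3");find(p,["magnet_mid","catch_right_tab","catch_right_disc"]);st()
for r in nets.regions_of(p,"magnet_mid")[:3]: 
    v,u=np.nonzero(r["region"]);(c,rad)=cv2.minEnclosingCircle(np.c_[u,v].astype(np.float32));print(r["score"],c,rad,ray(p,(u.mean(),v.mean()),.010)[:2], ray(p,(u.min(),v.mean()),.012)[:2]-ray(p,(u.max(),v.mean()),.012)[:2])
t=read_camera("top");save(t,"t3",(190,90,450,310));find(t,["catch_left_tab","catch_right_tab"])
```

```text
magnet_mid [(0.69, [308.0, 188.0], [0.6301, -0.1675]), (0.63, [341.0, 100.0], [0.7142, -0.2078])]
catch_right_tab []
catch_right_disc []
{'time': 13.7, 'tool_pos': [0.6269, -0.1662, 0.1646], 'tool_rot': [3.1403, 0.0007, -1.6575], 'contact_force': [0.4152, -0.3062, -0.6386], 'opening': 0.0519}
0.72 (307.9800109863281, 189.6199951171875) 18.6201171875 [ 0.62914639 -0.16721251] [0.00325941 0.03507046]
0.65 (343.7342529296875, 100.30613708496094) 28.25636100769043 [ 0.71356659 -0.2102891 ] [0.00477553 0.05150258]
catch_left_tab []
catch_right_tab [(0.78, [335.0, 205.0], [0.5474, -0.0026]), (0.48, [305.0, 123.0], [0.7554, 0.0748])]
```

View pics/w3.png

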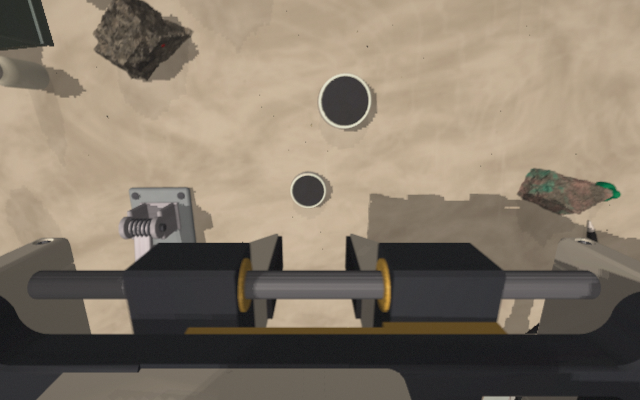

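The small magnet is at (308,190), measured 37 mm across at (0.629, -0.167), and the larger one is further off at (344,100). I'll descend on the small one and grasp it.

Request:
carry_out --translation '[[0.001,-0.002,0.03],[0,0,0.04],[0,0,0.04],[0,0,0.03],[0,0,0.012],[0,0,0.006],[0,0,0.003],[0,0,0]]' --turn '[[0,0,0],[0,0,0],[0,0,0],[0,0,0],[0,0,0],[0,0,0],[0,0,0],[0,0,0]]' --gripper '[-0.3,-0.3,-0.3,-0.3,-0.3,-0.3,-0.3,-0.3]'

```text
time: 14.7
tool_pos: [0.6302, -0.1686, 0.0055]
tool_rot: [-3.139, -0.001, -1.658]
contact_force: [0.0, -0.4, -0.1]
opening: 0.0599
```

Request:
carry_out --translation '[[0,0,0],[0,0,0],[0,0,0],[0,0,0],[0,0,0],[0,0,0]]' --turn '[[0,0,0],[0,0,0],[0,0,0],[0,0,0],[0,0,0],[0,0,0]]' --gripper '[1,1,1,1,1,1]'

```text
time: 15.3
tool_pos: [0.6297, -0.1685, 0.0047]
tool_rot: [-3.141, -0.0, -1.658]
contact_force: [-0.8, 0.1, 5.4]
opening: 0.0374
```

Request:
carry_out --translation '[[0,0,-0.01],[0,0,-0.03],[0,0,-0.04],[0,0,-0.04],[-0.032,0.032,0],[-0.032,0.032,0],[-0.032,0.031,0],[-0.032,0.031,0],[-0.0315,0.0315,0],[0,0,0]]' --turn '[[0,0,0],[0,0,0],[0,0,0],[0,0,0],[0,0,0],[0,0,0],[0,0,0],[0,0,0],[0,0,0],[0,0,0]]' --gripper '[1,1,1,1,1,1,1,1,1,1]'

```text
time: 16.3
tool_pos: [0.4821, 0.0077, 0.1242]
tool_rot: [3.137, 0.001, -1.655]
contact_force: [0.5, -0.2, -0.9]
opening: 0.0369
```

Run:
```python
from h import *
p=read_camera("wrist");save(p,"w4");st();s=read_camera("scene");save(s,"s4",(190,120,510,320))
```

```text
{'time': 16.35, 'tool_pos': [0.4848, 0.0059, 0.1246], 'tool_rot': [3.1409, 0.0, -1.655], 'contact_force': [0.7644, 0.7371, -1.066], 'opening': 0.037}
```

View pics/s4.png

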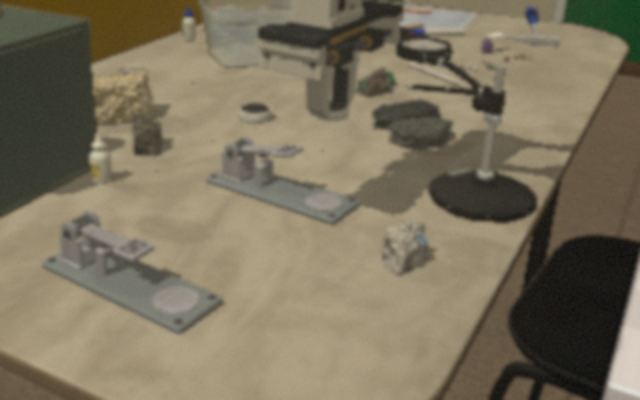

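The scene view shows the left lever level at crop (120,240) and the right lever raised at (275,150). The marble and the bottle have not moved. I'll lower the magnet onto the right disc.

Request:
carry_out --translation '[[0.0005,-0.001,0.03],[0,0,0.03],[0,0,0.025],[0,0,0.012],[0,0,0.006],[0,0,0.003],[0,0,0.002],[0,0,0.001],[0,0,0]]' --turn '[[0,0,0],[0,0,0],[0,0,0],[0,0,0],[0,0,0],[0,0,0],[0,0,0],[0,0,0],[0,0,0]]' --gripper '[1,1,1,1,1,1,1,1,1]'

```text
time: 17.3
tool_pos: [0.4877, 0.0036, 0.0156]
tool_rot: [-3.14, -0.0, -1.658]
contact_force: [0.8, 0.0, -1.2]
opening: 0.0374
```

Request:
carry_out --translation '[[0,0,0.0005],[0,0,0.0005],[0,0,0]]' --turn '[[0,0,0],[0,0,0],[0,0,0]]' --gripper '[1,1,1]'

```text
time: 17.6
tool_pos: [0.4874, 0.0036, 0.0142]
tool_rot: [-3.141, -0.0, -1.658]
contact_force: [-0.7, -0.4, -0.3]
opening: 0.0373
```

Request:
carry_out --translation '[[0,0,0.0005],[0,0,0],[0,0,0],[0,0,0],[0,0,0],[0,0,0]]' --turn '[[0,0,0],[0,0,0],[0,0,0],[0,0,0],[0,0,0],[0,0,0]]' --gripper '[1,-0.2,-0.2,-0.2,-0.2,-0.2]'

```text
time: 18.2
tool_pos: [0.4873, 0.0036, 0.0136]
tool_rot: [-3.142, -0.0, -1.658]
contact_force: [-0.1, -0.5, -0.2]
opening: 0.0552
```

Request:
carry_out --translation '[[0,0,-0.005],[0,0,-0.02],[0,0,-0.04],[0,0,-0.04],[0.0,0.02,-0.04],[0,0.03,-0.03],[0,0,0]]' --turn '[[0,0,0],[0,0,0],[0,0,0],[0,0,0],[0,0,0],[0,0,0],[0,0,0]]' --gripper '[-0.2,-0.2,-0.2,-0.2,-0.2,-0.2,-0.2]'

```text
time: 18.9
tool_pos: [0.4368, 0.0082, 0.1926]
tool_rot: [-3.135, -0.001, -1.658]
contact_force: [-0.2, -0.9, -0.7]
opening: 0.0552
```

Run:
```python
from h import *
Z["magnet_mid"]=.015
p=read_camera("wrist");save(p,"w5");find(p,["magnet_mid","catch_right_tab","catch_right_disc"]);st()
for r in nets.regions_of(p,"magnet_mid")[:2]:
    v,u=np.nonzero(r["region"]);print(np.ptp(u),np.ptp(v),ray(p,(u.mean(),v.mean()),.018))
s=read_camera("scene");find(s,["magnet_mid"])
a=s["img"][120:320,190:430,::-1];b=p["img"][60:260,200:440,::-1]
cv2.imwrite("pics/f5.png",cv2.resize(np.hstack([a,b]),None,fx=1.6,fy=1.6))
```

```text
magnet_mid [(0.95, [316.0, 140.0], [0.4858, 0.0009])]
catch_right_tab [(0.74, [312.0, 75.0], [0.5451, -0.0003]), (0.73, [314.0, 80.0], [0.541, -0.0015])]
catch_right_disc [(0.64, [315.0, 138.0], [0.4873, 0.002]), (0.4, [73.0, 130.0], [0.5189, 0.2627])]
{'time': 19.1, 'tool_pos': [0.4376, 0.0079, 0.1878], 'tool_rot': [3.1406, 0.0, -1.6582], 'contact_force': [0.5202, -0.3972, -0.5344], 'opening': 0.0555}
35 35 [0.48617881 0.00389834 0.018     ]
magnet_mid [(0.46, [352.0, 215.0], [0.4924, -0.0101]), (0.42, [315.0, 175.0], [0.7135, -0.2009])]
```

View pics/f5.png

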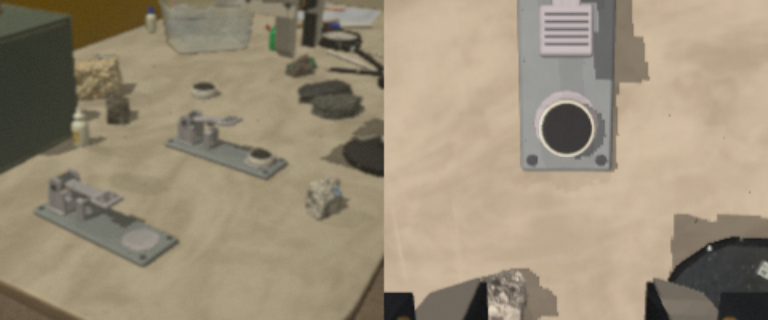

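The magnet lies flat and centred on the right disc, at (566,128) in the right half of the view. The left lever is level, the right lever is raised and the gripper is clear, so I'll hand in.

```bash
python3 -c "
from cell import robot
print(robot.hand_in())"
```

```text
the job is handed in; nothing more can be done
None
```

The right catch is the stiff one. It is flagged with the small magnet, and I handed the job in at about 19 s of the 51 s allowed. No verdict was reported.

- **Left catch:** it is good. The highest force I read was about 8 N, and it clicked shut at about 13–14 mm of travel, where the force dropped to zero.
- **Right catch:** it took about 12 N in total (11.3 N of that vertical) and gave only about 2.5 mm. I backed off and it sprang up again.
- **Magnet:** I laid the smaller one flat on the right catch's disc, measured about 1 mm from the disc's centre by the wrist camera.

**Last checks:** the final pictures showed the left lever level, the right lever raised, and the gripper clear. The marble and bottle looked where they started. The dark stone also looked untouched, but I did not measure any of the three again. One check disagreed: the scene camera's low-score estimate put the magnet about 15 mm off. I went with the wrist view and its outline of the magnet, which showed it centred.

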